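# Unstack the seasonings onto their coasters

## Task

Take the stack of four seasoning containers apart from the top down, and set each one, as it comes off, straight into the aluminium coaster of its own outline and size: little round pot, oblong box, square tin, then the squat round jar. Each must end upright and flat on the floor of its coaster, inside the rim, let go and still. Do not drop or topple any of them, and leave the pepper mill and the tall green jar where they stand.

Things in the scene. Friction and masses are not known exactly. Their poses are not given: they have to be found in the camera images.
- small_pot: Top of the stack: little upright steel pot with a cork stopper, a plain cylinder 26 mm in diameter, 34 mm high overall, about 40 g. Origin: centre of its underside; z up.
- oblong_box: Second from the top: black plastic box 56 mm long (its x), 28 mm wide (its y), 38 mm high, about 60 g, flat top. Origin: centre of its underside; z up. Any yaw in the stack.
- square_tin: Third from the top: aluminium tin with a pale wooden lid, 42 x 42 mm, 44 mm high overall, straight sides along its x and y, about 100 g, flat top. Origin: centre of its underside; z up. Any yaw in the stack.
- squat_jar: Bottom of the stack, standing on the counter: squat green glass jar with a flat steel lid, a plain cylinder 66 mm in diameter, 60 mm high overall, 150 to 310 g. Origin: centre of its underside; z up. The four are merely piled up, a few mm off centre.
- coaster_small: Small round rimmed coaster for the little pot: inside diameter 46 mm, outside 52 mm. Fixed to the counter, does not move. Plain aluminium, floor 3 mm thick, rim 3 mm wide whose top is 9 mm above the counter (6 mm above the floor). Origin: centre of its underside, on the counter; z up. 
- coaster_oblong: Oblong rimmed coaster for the oblong box: inside 76 mm along its x by 48 mm along its y (outside 82 x 54 mm), so the box fits lengthwise only. Fixed to the counter, does not move. Plain aluminium, floor 3 mm thick, rim 3 mm wide whose top is 9 mm above the counter (6 mm above the floor). Origin: centre of its underside, on the counter; z up. 
- coaster_square: Square rimmed coaster for the square tin: inside 62 x 62 mm along its x and y (outside 68 x 68 mm). Fixed to the counter, does not move. Plain aluminium, floor 3 mm thick, rim 3 mm wide whose top is 9 mm above the counter (6 mm above the floor). Origin: centre of its underside, on the counter; z up. 
- coaster_large: Large round rimmed coaster for the squat jar: inside diameter 86 mm, outside 92 mm. Fixed to the counter, does not move. Plain aluminium, floor 3 mm thick, rim 3 mm wide whose top is 9 mm above the counter (6 mm above the floor). Origin: centre of its underside, on the counter; z up. 
- pepper_mill: Bystander, not to be disturbed: loose upright black plastic pepper mill, 54 mm in diameter, 153 mm high. Origin: centre of its underside; z up.
- tall_jar: Bystander, not to be disturbed: loose tall green glass jar with a steel cap, 58 mm in diameter, 112 mm high. Origin: centre of its underside; z up. Only the stack (176 mm) and the mill are taller among the small things; a toaster, knife block, crock and tiled ledge, up to 290 mm, stand at the sides (0.5 m or more left and right) and the far edge.
Not all that is in view belongs to the job. Of the things like the oblong_box, leave any that is blue or orange; of the rest the larger one is meant.

How it is judged:
By the outcome, as a careful person would: the job done as asked, in the order asked, and still so for the second after the job is handed in, with the robot touching nothing.
It also fails if it takes over 115 s, if anything falls off the work surface, if the arm or the gripper's body presses on something with over 40 N, if the wrist force passes 120 N, or if a joint passes its speed limit or range.

## Robot

A 7-joint arm with a two-finger parallel gripper is mounted at the origin on the work surface. World frame = base frame: x ahead of the robot, y to its left, z up, the work surface at z = 0. Lengths are in m, angles in rad, forces in N, time in s.
With the tool pointing down it reaches from about 0.425 to 0.825 m from the base axis. Payload 3.6 kg.
Tool frame: the origin (TCP) lies where the fingers leave the gripper's body, on its centre line; the fingertips stand 73 mm ahead of it and the grasp point (between the pads) lies 54 mm ahead of it; z points along the fingers, y is the line along which they close (so a half turn about z gives the same grasp; the last joint's range is limited). The gripper opens to 85 mm and grips with 20 to 120 N. Pads are 22 mm wide; open, the fingers measure 114 mm over their backs; the gripper's body (76 mm by 85 mm) begins 54 mm behind the grasp point. The pads swing forward as they close: fully open they stand 13 mm farther back than shut.
Start: joints at [1.22, 0.615, -0.013, 1.423, 0.008, 1.103, -0.04], TCP at [0.207, -0.616, 0.304] pointing down, gripper open.
Joint ranges: [-3.12, 3.12], [-0.3, 2.06], [-1.34, 1.32], [0.26, 2.42], [-1.36, 4.5], [0.01, 1.98], [-2.84, 2.84]. Speed limits (rad/s): [2.79, 2.79, 3.14, 3.14, 3.14, 3.14, 3.14].

## Interface

Orientations are given as a unit quaternion [x, y, z, w].
In Python, from station import arm, snapshot, camera_info, ticket gives the robot as it stands. Calls block until the motion is done:
- arm.movep(position, orientation): joint-space move of the TCP to a pose.
- arm.line_to(position, velocity=0.15, ori=None): straight line of the TCP; ori=None keeps the orientation; velocity is the mean speed in m/s.
- arm.move_j(angles): joint-space move.
- arm.move_gripper(opening, effort=None): opening from 0.0 (shut) to 1.0 (fully open); effort is the grip in N (None keeps the last); returns when the fingers have stopped.
- arm.pause(seconds).
- arm.ik(position, orientation): joint angles nearest the present ones, or None.
- snapshot(name): name is "side" or "top"; returns the picture (420x560x3 uint8, blue, green, red); there is no depth.
- camera_info(name): a dict with "fx", "fy", "cx", "cy" (pixels), "R" (3x3) and "t" (3): a world point X has camera coordinates R X + t. Camera axes: x right, y down, z forward; pixel columns grow to the right and rows downward; lengths in m; the calibration is good to about 2 mm. A picture is of the moment at which its call begins. camera_info takes no time and is no camera call.
A pose or a line that the arm cannot do raises arm.MotionError and nothing moves.
- ticket.finish_job(): hands the job in; it is judged then, once.
Readings, each from a call of its own:
- arm.read_time(): time.
- arm.read_joint_positions(): joint angles.
- arm.read_dq(): joint speeds.
- arm.read_effort(): joint torques, N m.
- arm.read_tool_pos(): TCP position.
- arm.read_eef_rot(): TCP orientation.
- arm.read_ft_force(): force on the tool from outside, world axes, zero at the start.
- arm.read_wrist_torque(): the same for the moment, N m.
- arm.read_opening(): opening from 0.0 (shut) to 1.0 (fully open).
- arm.read_finger_force(): force on a finger pad.
Only numpy, scipy, OpenCV 4.12 (cv2) and the standard library are available. Lean on these libraries where they do the work, as an engineer would, in place of code of your own. Each camera call takes 0.05 s, during which the arm holds its last target. There are 200 camera calls.

## Working session

There is one attempt and no reset: what is moved stays moved. The work goes in short steps, each a Python script; the robot and the scene stay as the last script left them, time stands still between calls to the robot, and variables do not carry over. Pictures are saved under pics/ and viewed, at most 14 in all, crops included, and the job is handed in when it is done.

```bash
ls; mkdir -p pics; python3 - <<'E'
from station import arm, snapshot, camera_info
import cv2
for n in("side","top"):
    cv2.imwrite(f"pics/{n}0.png",snapshot(n)); c=camera_info(n); print(n,c)
print(arm.read_time(),arm.read_tool_pos(),arm.read_eef_rot())
E
```

```text
pics
side {'fx': 449.10353179721847, 'fy': 449.10353179721847, 'cx': 281.89723932817293, 'cy': 206.14743791098354, 'R': array([[-0.74947737, -0.6617079 ,  0.02064782],
       [-0.45399393,  0.49101191, -0.74350307],
       [ 0.48184353, -0.56661271, -0.66841368]]), 't': array([0.36720112, 0.30919485, 0.83259019])}
top {'fx': 415.8956048657243, 'fy': 415.8956048657243, 'cx': 281.30154107265713, 'cy': 213.1371306650941, 'R': array([[ 0.01394073, -0.99981196, -0.01347991],
       [-0.98619888, -0.01152411, -0.16516343],
       [ 0.16497703,  0.01559637, -0.98617409]]), 't': array([-0.00371025,  0.49051368,  1.08059953])}
0.1 [ 0.20728734 -0.61551756  0.3028308 ] [ 9.86835918e-01  1.61720438e-01 -2.04653387e-04 -1.15285284e-03]
```

View pics/top0.png

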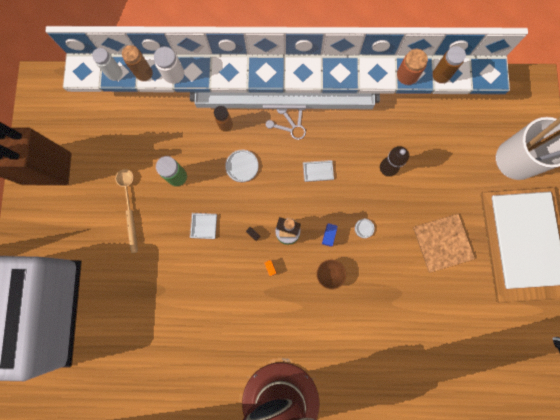

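View pics/side0.png

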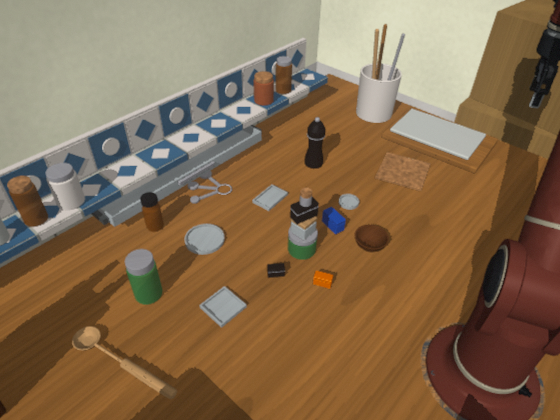

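Top view: the stack is at (288,230), with the coasters small round (365,228), oblong (319,171), square (203,226) and large round (242,166). The mill is at (394,162) and the tall jar at (172,172). 

Candidates for the oblong box are the black one in the stack (289,226), the small black one (253,234), the blue one (330,235) and the orange one (271,267). By the description it's the larger black one, in the stack. A close crop should confirm that.

```bash
cat > h.py <<'E'
import numpy as np, cv2
from station import arm, snapshot, camera_info
C={n:camera_info(n) for n in("side","top")}
def ray(n,u,v):
    c=C[n]; d=c["R"].T@np.array([(u-c["cx"])/c["fx"],(v-c["cy"])/c["fy"],1]); return -c["R"].T@c["t"],d
def onplane(n,u,v,z):
    o,d=ray(n,u,v); return o+d*(z-o[2])/d[2]
def proj(n,X):
    c=C[n]; p=c["R"]@np.asarray(X)+c["t"]; return np.array([c["fx"]*p[0]/p[2]+c["cx"],c["fy"]*p[1]/p[2]+c["cy"]])
E
python3 - <<'E'
from h import *
t=cv2.imread("pics/top0.png"); s=cv2.imread("pics/side0.png")
a=cv2.resize(t[205:255,262:312],(400,400),interpolation=cv2.INTER_CUBIC)
b=cv2.resize(s[180:265,265:350],(400,400),interpolation=cv2.INTER_CUBIC)
cv2.imwrite("pics/crop1.png",np.hstack([a,b]))
# coasters: bright low-saturation blobs in top view, around seeds
hsv=cv2.cvtColor(t,cv2.COLOR_BGR2HSV)
m=((hsv[...,1]<75)&(hsv[...,2]>90)).astype(np.uint8)
n,l,st,ce=cv2.connectedComponentsWithStats(m)
for name,(u,v) in dict(small=(365,228),obl=(319,171),sq=(203,226),large=(242,166)).items():
    k=l[v,u]; print(name,st[k])
    cs,_=cv2.findContours((l==k).astype(np.uint8),cv2.RETR_EXTERNAL,cv2.CHAIN_APPROX_NONE)
    c=max(cs,key=len)[:,0].astype(float)
    P=np.array([onplane("top",x,y,0.007)[:2]*1000 for x,y in c],np.float32)
    print(cv2.minAreaRect(P),cv2.minEnclosingCircle(P))
E
```

```text
small [355 218  20  20 305]
((457.68865966796875, -225.77923583984375), (51.40888214111328, 53.62908935546875), 27.06806755065918) ((458.09228515625, -225.60708618164062), 27.307283401489258)
obl [303 160  31  22 581]
((619.5609130859375, -98.91006469726562), (56.8131217956543, 83.49946594238281), 4.804843425750732) ((619.479736328125, -98.98548126220703), 48.46540069580078)
sq [190 213  27  26 639]
((459.1159973144531, 219.42530822753906), (70.67899322509766, 70.3497085571289), 88.22824096679688) ((459.02691650390625, 219.5340576171875), 47.58377456665039)
large [225 150  34  32 849]
((632.1469116210938, 117.91410064697266), (90.92145538330078, 93.7634048461914), 0.6072683334350586) ((632.1022338867188, 117.76519775390625), 47.78861999511719)
```

View pics/crop1.png

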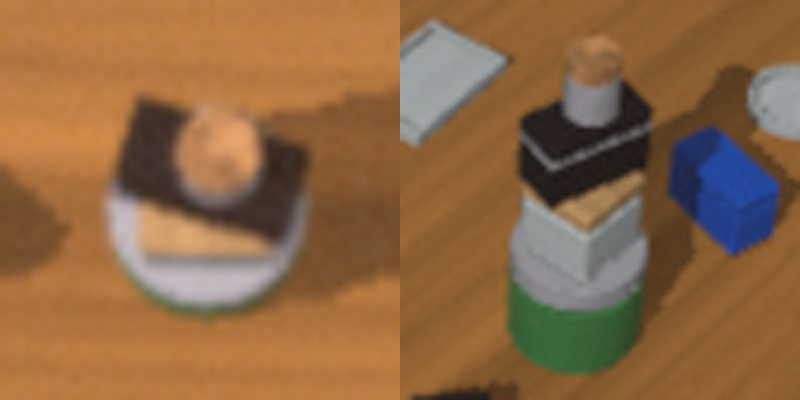

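The crop confirms it: the black box under the pot, in the stack, is the larger one. It's yawed about -17° in the image, and the tin looks nearly axis-aligned. The coaster sizes match the description. Next I measure the pot, the box and the nearby distractors.

```bash
python3 - <<'E'
from h import *
t=cv2.imread("pics/top0.png"); s=cv2.imread("pics/side0.png")
H={"top":cv2.cvtColor(t,cv2.COLOR_BGR2HSV),"side":cv2.cvtColor(s,cv2.COLOR_BGR2HSV)}
roi={"top":(272,214,302,235),"side":(288,185,324,225)}
print("cam",ray("top",0,0)[0],ray("side",0,0)[0])
def tri(a,b):
    o1,d1=ray("top",*a);o2,d2=ray("side",*b)
    k=np.linalg.lstsq(np.c_[d1,-d2],o2-o1,rcond=None)[0]; p,q=o1+d1*k[0],o2+d2*k[1]
    return (p+q)/2,np.linalg.norm(p-q)
# cork top disc centre, eyeballed from crop
ct=(262+220.5/8-.5,205+148.5/8-.5)
cs=(265+595.5/400*85-85-.5,180+51.5*85/400-.5)
cs=(265+(593-400)*85/400-.5,180+50*85/400-.5)
print("cork",ct,onplane("top",*ct,.176),onplane("side",*cs,.176),tri(ct,cs))
for n,(x0,y0,x1,y1) in roi.items():
    h=H[n]; m=np.zeros(h.shape[:2],np.uint8); m[y0:y1,x0:x1]=(h[y0:y1,x0:x1,2]<75)*255
    ys,xs=np.nonzero(m); print(n,len(xs))
    if n=="top":
        P=np.array([onplane("top",x,y,.142)[:2]*1000 for x,y in zip(xs,ys)],np.float32)
        r=cv2.minAreaRect(P); print("box",r,cv2.boxPoints(r))
for nm,(u,v) in dict(black=(253,234),blue=(330,235),orange=(271,267),bowl=(331,274)).items(): print(nm,onplane("top",u,v,.02))
# jar: green/grey pixels lower outline in side; green mask
m=cv2.inRange(H["side"],(45,80,30),(85,255,255))[225:265,280:325]; ys,xs=np.nonzero(m); xs+=280;ys+=225
print("green",xs.min(),xs.max(),ys.max()); 
E
```

```text
cam [ 0.30552167 -0.01491024  1.14662417] [0.01440332 0.56291771 0.77882009]
cork (289.0625, 223.0625) [ 0.44439832 -0.01817972  0.176     ] [ 0.4458495 -0.0193217  0.176    ] (array([ 0.44447113, -0.01800772,  0.17749381]), np.float64(0.0006584287519718887))
top 122
box ((442.86865234375, -16.37650489807129), (51.56785583496094, 27.183748245239258), 72.58643341064453) [[422.1834    -36.911148 ]
 [448.12134   -45.046337 ]
 [463.5539      4.1581383]
 [437.61597    12.293327 ]]
side 411
black [0.43542322 0.07926986 0.02      ]
blue [ 0.43528326 -0.13032798  0.02      ]
orange [0.34680524 0.02856587 0.02      ]
bowl [ 0.33037184 -0.13243733  0.02      ]
green 289 315 258
```

```bash
cat >> h.py <<'E'
from scipy.spatial.transform import Rotation as Ro
def q(yaw): return (Ro.from_euler("z",yaw,degrees=True)*Ro.from_euler("x",180,degrees=True)).as_quat()
def stat(s=""):
    print(s,"t",round(arm.read_time(),2),"tcp",np.round(arm.read_tool_pos(),4),"open",round(arm.read_opening(),3),"ff",np.round(arm.read_finger_force(),1),"ft",np.round(arm.read_ft_force(),1))
def pick(x,y,bottom,yaw,effort,tip=.012,pre=1.0,lift=.31):
    z=bottom+tip+.073
    arm.movep([x,y,lift],q(yaw)); arm.move_gripper(pre)
    arm.line_to([x,y,z+.03],.2); arm.line_to([x,y,z],.06); stat("down")
    arm.move_gripper(0.0,effort); stat("grip")
def raise_(lift=.31):
    p=arm.read_tool_pos(); arm.line_to([p[0],p[1],p[2]+.03],.06); arm.line_to([p[0],p[1],lift],.2); stat("up")
E
python3 - <<'E'
from h import *
for nm,p in dict(pot=(.4445,-.018,.227),box=(.443,-.0165,.189),jar=(.45,-.017,.085),small=(.458,-.2257,.088),obl=(.6195,-.099,.088),sq=(.459,.2195,.088),large=(.632,.118,.088)).items():
    print(nm)
    for y in (-107.4,-85.2,-90,-45,0,45,72.6,90,94.8):
        j=arm.ik(p,q(y)); j2=arm.ik((p[0],p[1],.31),q(y)); print(y,None if j is None else np.round(j,2), j2 is not None)
E
```

```text
pot
-107.4 [ 0.73  0.67 -1.15  2.07  0.78  0.93  1.98] True
-85.2 [-0.24  0.43  0.31  2.09 -0.21  0.65 -2.83] True
-90 [-0.72  0.67  1.13  2.11 -0.8   0.9  -2.25] True
-45 [-0.07  0.42  0.09  2.09 -0.06  0.64 -2.3 ] True
0 [ 0.06  0.42 -0.09  2.08  0.06  0.64 -1.65] True
45 [ 0.18  0.43 -0.26  2.08  0.17  0.65 -0.98] True
72.6 [ 0.26  0.44 -0.37  2.08  0.25  0.67 -0.58] True
90 [ 0.3   0.45 -0.43  2.08  0.29  0.68 -0.32] True
94.8 [ 0.32  0.45 -0.45  2.08  0.31  0.68 -0.25] True
box
-107.4 [ 0.71  0.75 -1.15  2.11  0.91  0.91  1.85] True
-85.2 [-0.26  0.5   0.35  2.14 -0.32  0.55 -2.73] True
-90 [-0.27  0.51  0.38  2.14 -0.34  0.55 -2.79] True
-45 [-0.11  0.48  0.13  2.13 -0.12  0.53 -2.24] True
0 [ 0.01  0.48 -0.03  2.13  0.03  0.53 -1.62] True
45 [ 0.13  0.49 -0.2   2.13  0.19  0.54 -0.99] True
72.6 [ 0.21  0.5  -0.31  2.12  0.28  0.56 -0.6 ] True
90 [ 0.25  0.5  -0.37  2.12  0.33  0.57 -0.36] True
94.8 [ 0.26  0.51 -0.39  2.12  0.34  0.57 -0.29] True
jar
-107.4 [-0.25  0.73  0.36  2.19 -0.76  0.35 -2.7 ] True
-85.2 [-0.19  0.71  0.27  2.19 -0.61  0.31 -2.46] True
-90 [-0.21  0.72 
[... 1590 characters left out ...]
ue
45 [-0.44  0.73 -0.07  2.02  0.12  0.39 -1.39] True
72.6 [-0.39  0.73 -0.16  2.02  0.27  0.41 -1.05] True
90 [-0.36  0.74 -0.2   2.02  0.34  0.42 -0.82] True
94.8 [-0.35  0.74 -0.21  2.02  0.36  0.42 -0.75] True
large
-107.4 [ 0.34  1.16 -1.15  1.61  1.14  1.17  1.75] True
-85.2 [-0.48  0.91  0.46  1.64 -0.55  0.73 -2.81] True
-90 [ 0.34  1.16 -1.15  1.61  1.14  1.17  2.05] True
-45 [-0.36  0.87  0.25  1.63 -0.3   0.67 -2.32] True
0 [-0.25  0.86  0.06  1.63 -0.08  0.66 -1.72] True
45 [-0.15  0.86 -0.11  1.63  0.14  0.66 -1.12] True
72.6 [-0.09  0.87 -0.22  1.62  0.27  0.68 -0.75] True
90 [-0.05  0.87 -0.29  1.62  0.35  0.7  -0.51] True
94.8 [-0.04  0.88 -0.31  1.62  0.37  0.7  -0.45] True
```

```bash
python3 - <<'E'
from h import *
pick(.4445,-.0185,.142,72.6,30,pre=.7)
raise_(); cv2.imwrite("pics/top1.png",snapshot("top")); cv2.imwrite("pics/side1.png",snapshot("side"))
s=cv2.imread("pics/side1.png");t=cv2.imread("pics/top1.png")
cv2.imwrite("pics/v1.png",np.hstack([cv2.resize(t[180:280,240:340],(400,400)),cv2.resize(s[130:270,240:380],(400,400))]))
E
```

```text
down t 3.84 tcp [ 0.4446 -0.0184  0.2269] open 0.701 ff 0.0 ft [0.3 0.6 0.3]
grip t 4.24 tcp [ 0.4446 -0.0184  0.2273] open 0.289 ff 30.3 ft [-0.6  0.1  2.1]
up t 5.32 tcp [ 0.4445 -0.0185  0.3101] open 0.293 ff 30.1 ft [-0.4  0.3 -1.2]
```

View pics/v1.png

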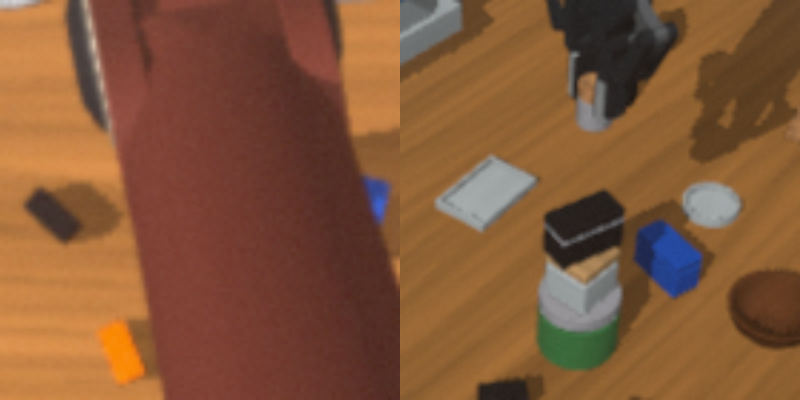

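The crop shows the pot held upright in the fingers (590,105), and the rest of the stack is undisturbed. Now I place it.

```bash
cat >> h.py <<'E'
def place(x,y,off,yaw,rel,lift=.31):
    """off = TCP height above object's underside"""
    z=.003+off
    arm.movep([x,y,lift],q(yaw)); arm.line_to([x,y,z+.025],.2); arm.line_to([x,y,z+.003],.05)
    f0=arm.read_ft_force()[2]
    for k in range(8):
        zz=z+.002-.0007*k; arm.line_to([x,y,zz],.02); f=arm.read_ft_force()[2]
        if f-f0>2.5: break
    print("dz to nominal",round(zz-z,4),"dF",round(f-f0,1)); stat("set")
    arm.move_gripper(rel); arm.pause(.1); stat("rel")
    arm.line_to([x,y,z+.06],.12); arm.line_to([x,y,lift],.25); stat("clear")
E
python3 - <<'E'
from h import *
place(.4582,-.2257,.0853,72.6,.6)
cv2.imwrite("pics/top2.png",snapshot("top")); cv2.imwrite("pics/side2.png",snapshot("side"))
s=cv2.imread("pics/side2.png");t=cv2.imread("pics/top2.png")
cv2.imwrite("pics/v2.png",np.hstack([cv2.resize(t[180:280,240:380],(560,400)),cv2.resize(s[170:310,290:374],(240,400))]))
E
```

```text
dz to nominal -0.0008 dF 7.5
set t 9.23 tcp [ 0.4583 -0.2257  0.0883] open 0.292 ff 30.8 ft [-1.9  0.6  7.4]
rel t 9.71 tcp [ 0.4582 -0.2257  0.0873] open 0.604 ff 0.0 ft [ 0.6 -1.4  0.2]
clear t 11.17 tcp [ 0.4573 -0.2255  0.3083] open 0.592 ff 0.0 ft [-0.2 -0.3 -0.6]
```

View pics/v2.png

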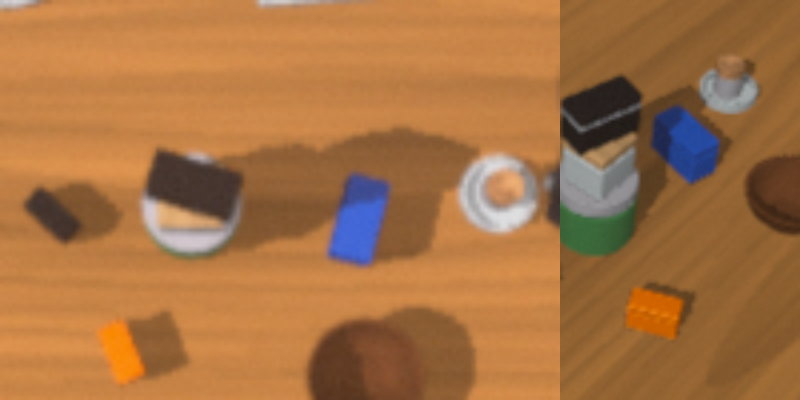

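The pot stands upright in the small coaster (top crop 503,187), and the box is now fully visible at (195,182). I measure the box with its dark mask.

```bash
python3 - <<'E'
from h import *
t=cv2.imread("pics/top2.png"); v=t.max(2); m=np.zeros(v.shape,np.uint8); m[212:238,272:306]=v[212:238,272:306]<85
ys,xs=np.nonzero(m); o=[(a,b) for x,y in zip(xs,ys) for a in(x-.5,x+.5) for b in(y-.5,y+.5)]
P=np.array([onplane("top",a,b,.142)[:2]*1000 for a,b in o],np.float32)
r=cv2.minAreaRect(P); print(r); bp=cv2.boxPoints(r); print(bp)
# side: dark pixel check with projected corners of estimate
s=cv2.imread("pics/side2.png"); vs=s.max(2); m2=np.zeros(vs.shape,np.uint8); m2[185:235,285:325]=vs[185:235,285:325]<75
ys,xs=np.nonzero(m2); print("side dark bbox",xs.min(),xs.max(),ys.min(),ys.max())
for yaw in (72.6,):
  for c in ((.446,-.0165),(.448,-.0165),(.444,-.0165)):
    e=np.array([np.cos(np.radians(yaw)),np.sin(np.radians(yaw))]);n=np.array([-e[1],e[0]])
    Q=np.array([proj("side",[*(np.array(c)+a*e*.028+b*n*.014),z]) for a in(-1,1) for b in(-1,1) for z in(.104,.142)])
    T=np.array([proj("top",[*(np.array(c)+a*e*.028+b*n*.014),z]) for a in(-1,1) for b in(-1,1) for z in(.104,.142)])
    print(c,Q.min(0),Q.max(0),T.min(0),T.max(0))
ys,xs=np.nonzero(m);print("top dark bbox",xs.min(),xs.max(),ys.min(),ys.max())
E
```

```text
((442.2454833984375, -15.757217407226562), (54.67510986328125, 30.32756996154785), 74.56017303466797)
[[420.35095   -38.07118  ]
 [449.58405   -46.145172 ]
 [464.14        6.5567436]
 [434.90692    14.630737 ]]
side dark bbox 291 324 197 223
(0.446, -0.0165) [288.64590844 194.98473643] [318.21879194 224.12533156] [275.60649054 215.47181904] [301.00874422 235.12438544]
(0.448, -0.0165) [287.95656459 194.58076672] [317.48505914 223.6863435 ] [275.61978102 214.66537567] [301.01376445 234.33453674]
(0.444, -0.0165) [289.33660241 195.38949993] [318.95399285 224.56519509] [275.5931914  216.27878544] [301.00372072 235.91473191]
top dark bbox 277 299 218 234
```

```bash
python3 - <<'E'
from h import *
pick(.4435,-.016,.104,73.5,30,pre=.7)
raise_(); cv2.imwrite("pics/side3.png",s:=snapshot("side"))
cv2.imwrite("pics/v3.png",cv2.resize(s[100:270,230:400],(500,500)))
E
```

```text
down t 13.62 tcp [ 0.4436 -0.0159  0.189 ] open 0.701 ff 0.0 ft [0.2 0.3 0.4]
grip t 14.01 tcp [ 0.4439 -0.016   0.1894] open 0.318 ff 32.9 ft [ 0.5 -0.1  1.6]
up t 15.27 tcp [ 0.4432 -0.0162  0.3091] open 0.32 ff 32.6 ft [-0.  -0.5 -0.6]
```

View pics/v3.png

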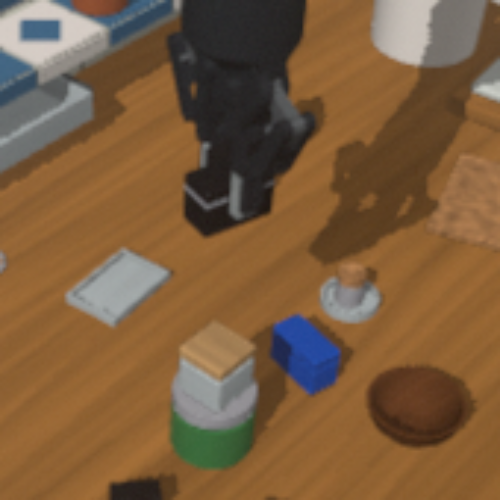

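The box is held level (230,195) and the tin stands undisturbed below. I place the box at the coaster's yaw, then measure the tin.

```bash
python3 - <<'E'
from h import *
place(.6195,-.099,.0854,94.8,.6)
arm.movep([.53,-.26,.31],q(80))
t=snapshot("top");s=snapshot("side"); cv2.imwrite("pics/top4.png",t); cv2.imwrite("pics/side4.png",s)
cv2.imwrite("pics/v4.png",np.hstack([cv2.resize(t[150:250,262:352],(450,500),interpolation=cv2.INTER_CUBIC),cv2.resize(s[170:270,250:320],(350,500),interpolation=cv2.INTER_CUBIC)]))
h=cv2.cvtColor(t,cv2.COLOR_BGR2HSV)
print(h[226:230,286:290].reshape(-1,3)[::4])
roi=np.zeros(h.shape[:2],np.uint8); roi[210:250,270:305]=1
m=cv2.inRange(h,(8,40,120),(22,140,255))*roi
g=((h[...,1]<60)&(h[...,2]>80)).astype(np.uint8)*roi
for nm,mm,z in (("wood",m,.104),("grey+green",None,.06)):
    if mm is None: mm=g|(cv2.inRange(h,(45,60,30),(90,255,255))*roi)
    n,l,st,c=cv2.connectedComponentsWithStats((mm>0).astype(np.uint8)); k=1+st[1:,4].argmax(); print(nm,st[k])
    ys,xs=np.nonzero(l==k); P=np.array([onplane("top",a,b,z)[:2]*1000 for x,y in zip(xs,ys) for a in(x-.5,x+.5) for b in(y-.5,y+.5)],np.float32)
    print(cv2.minAreaRect(P),cv2.minEnclosingCircle(P))
E
```

```text
dz to nominal -0.0008 dF 5.3
set t 19.09 tcp [ 0.6197 -0.099   0.0884] open 0.32 ff 33.3 ft [-1.5  0.3  5.6]
rel t 19.55 tcp [ 0.6194 -0.099   0.0874] open 0.601 ff 0.0 ft [-0.4  0.4 -0.6]
clear t 21.01 tcp [ 0.6186 -0.0992  0.308 ] open 0.604 ff 0.0 ft [-0.3 -0.3 -0.2]
[[ 16 122 226]
 [ 16 123 224]
 [ 15 120 226]
 [ 15 123 226]]
wood [274 217  27  22 360]
((444.2425537109375, -13.127792358398438), (54.76301574707031, 68.68392944335938), 4.096097946166992) ((436.62445068359375, -14.223955154418945), 35.14945602416992)
grey+green [276 223  24  21 200]
((434.6893310546875, -14.746980667114258), (55.514896392822266, 63.224613189697266), 0.6872938275337219) ((440.0677795410156, -14.388998031616211), 34.827110290527344)
```

View pics/v4.png

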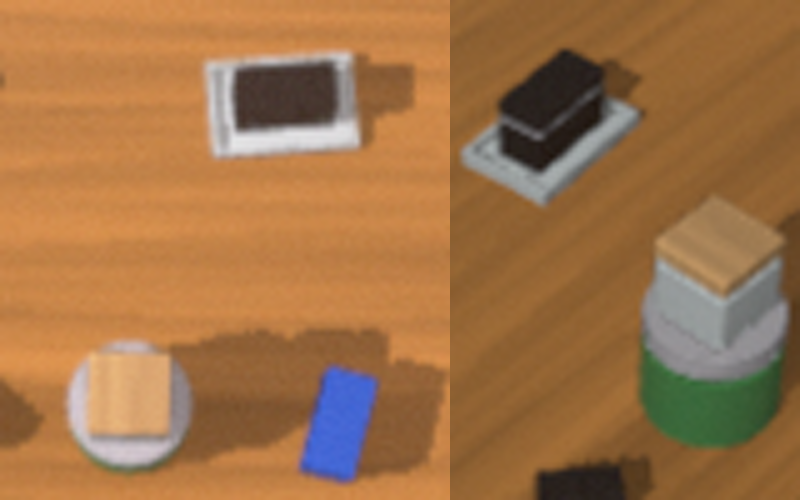

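The box sits flat in its coaster (285,95). The tin lid is at crop corners (88,351)–(170,437), nearly axis-aligned, and the jar lid spans x 67–192, y 340–458. I refine the tin by eroding its mask.

```bash
python3 - <<'E'
from h import *
t=cv2.imread("pics/top4.png")
c=cv2.resize(t[205:250,265:310],None,fx=8,fy=8,interpolation=cv2.INTER_CUBIC); h=cv2.cvtColor(c,cv2.COLOR_BGR2HSV)
m=cv2.inRange(h,(8,85,195),(22,145,255)); m=cv2.morphologyEx(m,cv2.MORPH_OPEN,np.ones((40,40)))
ys,xs=np.nonzero(m); P=np.array([onplane("top",265+(x+.5)/8-.5,205+(y+.5)/8-.5,.104)[:2]*1000 for x,y in zip(xs,ys)],np.float32)
print(cv2.minAreaRect(P),P.min(0),P.max(0))
E=lambda x,y,z:onplane("top",262+(x+.5)/5-.5,150+(y+.5)/5-.5,z)
print("tin eye",[E(*p,.104)[:2].round(4) for p in((88,351),(168,351),(170,437),(88,437))])
print("lid",E(67,400,.06),E(192,400,.06),E(129.5,340,.06),E(129.5,458,.06))
# side: yaw from top edges of lid (eyeballed corners, scale 5)
S=lambda x,y:onplane("side",250+(x-450+.5)/5-.5,170+(y+.5)/5-.5,.104)[:2]
k=np.array([S(*p) for p in((655,241),(714,197),(785,240),(722,283))]);print(k,k.mean(0),np.degrees(np.arctan2(*(k-np.roll(k,1,0)).T[::-1])))
E
```

```text
((441.6093444824219, -14.307710647583008), (40.76923751831055, 40.077919006347656), 0.48013246059417725) [421.12964  -34.374928] [461.95947     5.7002897]
tin eye [array([0.4628, 0.0067]), array([ 0.4632, -0.0339]), array([ 0.4195, -0.0353]), array([0.419, 0.006])]
lid [0.44317204 0.01825106 0.06      ] [ 0.44397646 -0.04752134  0.06      ] [ 0.47553117 -0.01428165  0.06      ] [ 0.41297312 -0.01499991  0.06      ]
[[ 0.46166927  0.0065161 ]
 [ 0.46088541 -0.0331048 ]
 [ 0.42016753 -0.03263376]
 [ 0.42346591  0.00689991]] [ 0.44154703 -0.01308064] [ -0.57560414 -91.13338396 179.33720393  85.23073346]
```

```bash
python3 - <<'E'
from h import *
pick(.4416,-.0142,.060,90,35,pre=.85)
raise_(); cv2.imwrite("pics/side5.png",s:=snapshot("side"))
cv2.imwrite("pics/v5.png",cv2.resize(s[100:270,230:400],(500,500)))
E
```

```text
down t 24.71 tcp [ 0.4416 -0.0141  0.1449] open 0.85 ff 0.0 ft [-1.3 -0.1 -0. ]
grip t 25.08 tcp [ 0.442  -0.0142  0.1454] open 0.483 ff 35.6 ft [ 0.3 -0.2  3.5]
up t 26.57 tcp [ 0.4412 -0.0144  0.309 ] open 0.485 ff 35.4 ft [-1.1 -0.2 -1.9]
```

View pics/v5.png

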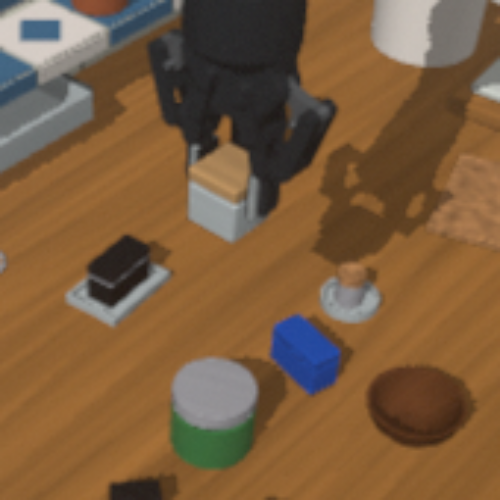

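The tin is held level at (228,195), and the jar still stands at (213,412). I place the tin and measure the jar.

```bash
python3 - <<'E'
from h import *
place(.459,.2195,.0854,89,.8)
arm.movep([.5,.22,.31],q(90))
t=snapshot("top");s=snapshot("side"); cv2.imwrite("pics/top6.png",t); cv2.imwrite("pics/side6.png",s)
cv2.imwrite("pics/v6.png",np.hstack([cv2.resize(t[130:250,180:320],(420,360),interpolation=cv2.INTER_CUBIC),cv2.resize(s[190:320,190:320],(360,360),interpolation=cv2.INTER_CUBIC)]))
c=cv2.resize(t[205:255,262:312],None,fx=8,fy=8,interpolation=cv2.INTER_CUBIC); h=cv2.cvtColor(c,cv2.COLOR_BGR2HSV)
m=((h[...,1]<60)&(h[...,2]>100)).astype(np.uint8); m=cv2.morphologyEx(m,cv2.MORPH_OPEN,np.ones((15,15)))
ys,xs=np.nonzero(m); P=np.array([onplane("top",262+(x+.5)/8-.5,205+(y+.5)/8-.5,.06)[:2]*1000 for x,y in zip(xs,ys)],np.float32)
print("lid top",cv2.minEnclosingCircle(P),P.min(0),P.max(0),P.mean(0))
c=cv2.resize(s[215:265,275:335],None,fx=8,fy=8,interpolation=cv2.INTER_CUBIC); h=cv2.cvtColor(c,cv2.COLOR_BGR2HSV)
m=((h[...,1]<60)&(h[...,2]>100)).astype(np.uint8); m=cv2.morphologyEx(m,cv2.MORPH_OPEN,np.ones((15,15)))
ys,xs=np.nonzero(m); P=np.array([onplane("side",275+(x+.5)/8-.5,215+(y+.5)/8-.5,.06)[:2]*1000 for x,y in zip(xs,ys)],np.float32)
print("lid side",cv2.minEnclosingCircle(P),P.min(0),P.max(0))
for nm,(u,v) in dict(mill=(388,167),tall=(176,182),shaker=(222,128)).items(): print(nm,onplane("top",u,v,.0).round(3))
E
```

```text
dz to nominal -0.0001 dF 2.7
set t 30.27 tcp [0.4591 0.2196 0.0885] open 0.482 ff 35.4 ft [0.7 1.1 1.9]
rel t 30.75 tcp [0.459  0.2195 0.0883] open 0.798 ff 0.0 ft [0.3 0.3 0.2]
clear t 32.2 tcp [0.4583 0.2188 0.3084] open 0.803 ff 0.0 ft [-0.3  0.4  0. ]
lid top ((440.7570495605469, -14.871084213256836), 33.97463607788086) [407.3788   -47.067074] [474.0358    17.824146] [440.72522  -14.728702]
lid side ((437.8849792480469, -9.714017868041992), 39.06138229370117) [402.1232   -47.974285] [474.65933   28.337399]
mill [ 0.634 -0.298  0.   ]
tall [0.584 0.304 0.   ]
shaker [0.746 0.179 0.   ]
```

View pics/v6.png

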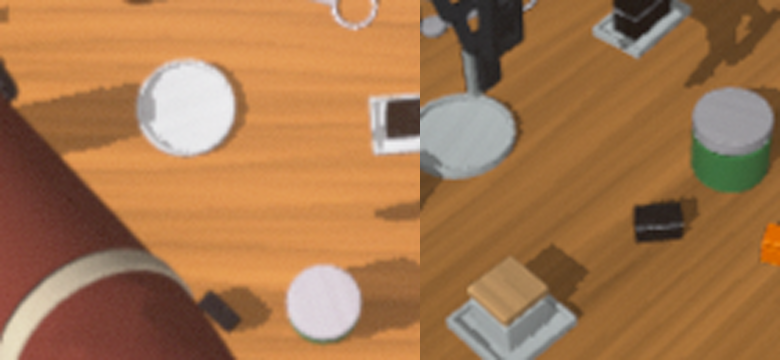

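The tin sits level in its coaster (crop 505,300). The jar lid is at (441,-15) mm with radius 34 mm, which is consistent with the description. Now the jar.

```bash
python3 - <<'E'
from h import *
pick(.4415,-.0148,0,90,60,pre=1.0)
p0=arm.read_tool_pos()[2]; raise_(.2); cv2.imwrite("pics/side7.png",s:=snapshot("side")); print(p0)
cv2.imwrite("pics/v7.png",cv2.resize(s[100:270,230:400],(500,500)))
E
```

```text
down t 35.63 tcp [ 0.4415 -0.0147  0.085 ] open 1.003 ff 0.0 ft [ 0.2  0.2 -0.5]
grip t 35.96 tcp [ 0.4418 -0.0147  0.0857] open 0.759 ff 65.7 ft [-0.8 -0.3  7. ]
up t 37.19 tcp [ 0.4412 -0.015   0.1993] open 0.756 ff 66.9 ft [ 0.9 -0.5 -2. ]
0.08569721977800251
```

View pics/v7.png

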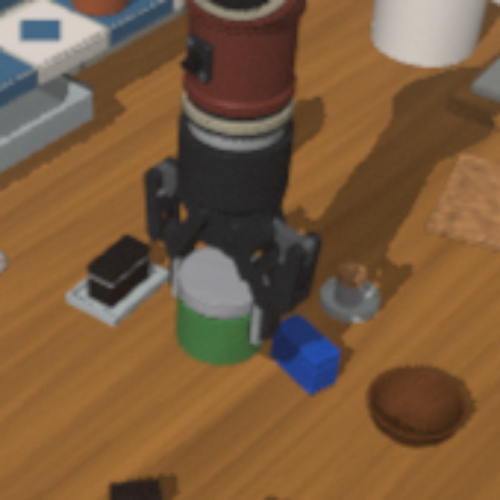

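The jar is held level (220,305). I place it.

```bash
python3 - <<'E'
from h import *
place(.6321,.1178,.0857,90,1.0)
arm.movep([.47,-.02,.36],q(90)); arm.movep([.35,-.5,.31],q(20)); arm.pause(.5); stat()
t=snapshot("top");s=snapshot("side"); cv2.imwrite("pics/top8.png",t); cv2.imwrite("pics/side8.png",s)
cv2.imwrite("pics/v8.png",np.hstack([cv2.resize(t[130:250,150:410],(500,231),interpolation=cv2.INTER_CUBIC),cv2.resize(s[130:330,120:370],(289,231),interpolation=cv2.INTER_CUBIC)]))
a=cv2.imread("pics/top0.png").astype(int);d=abs(a-t).max(2)
for nm,(u,v) in dict(mill=(394,162),tall=(172,172)).items(): print(nm,"max diff",d[v-16:v+16,u-14:u+14].max())
E
```

```text
dz to nominal -0.0008 dF 6.9
set t 41.23 tcp [0.6322 0.1179 0.0888] open 0.758 ff 67.1 ft [-2.3 -0.7  4.8]
rel t 41.67 tcp [0.6321 0.1179 0.0877] open 1.0 ff 0.0 ft [-0.4 -0.4  0.4]
clear t 43.12 tcp [0.6313 0.1172 0.3079] open 0.992 ff 0.0 ft [-0.3  0.2  0. ]
 t 46.3 tcp [ 0.35 -0.5   0.31] open 0.996 ff 0.0 ft [-0.1  1.1 -0.4]
mill max diff 13
tall max diff 12
```

View pics/v8.png

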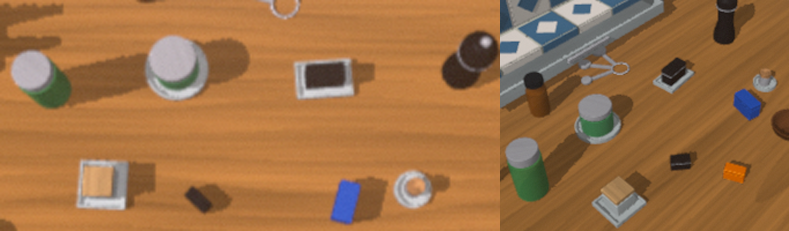

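All four stand upright in their coasters: pot (413,187), box (325,75), tin (98,182) and jar (175,65). The mill and tall jar are unmoved. I check the tin's centre numerically, and hand in if it's good.

```bash
python3 - <<'E'
from h import *
from station import ticket
t=cv2.imread("pics/top8.png"); x0,y0=185,205
c=cv2.resize(t[y0:y0+45,x0:x0+40],None,fx=8,fy=8,interpolation=cv2.INTER_CUBIC); h=cv2.cvtColor(c,cv2.COLOR_BGR2HSV)
m=cv2.inRange(h,(8,70,195),(22,145,255)); m=cv2.morphologyEx(m,cv2.MORPH_OPEN,np.ones((40,40)))
ys,xs=np.nonzero(m); P=np.array([onplane("top",x0+(x+.5)/8-.5,y0+(y+.5)/8-.5,.047)[:2]*1000 for x,y in zip(xs,ys)],np.float32)
r=cv2.minAreaRect(P); print(r)
if np.hypot(r[0][0]-459,r[0][1]-219.5)<6: print(ticket.finish_job())
E
```

```text
((458.3951416015625, 219.97915649414062), (39.3490104675293, 38.92725372314453), 1.4168776273727417)
the job is handed in; nothing more can be done
None
```

The job is handed in at about 46 s on the robot's clock: the pot, box, tin and jar came off in that order, each stands upright in its own coaster, and the pepper mill and tall green jar show no movement in the before-and-after pictures.

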